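Flip the stop, tip the tube and push it home

ROBOT

A 6-joint arm with a two-finger parallel gripper is mounted at the origin on the work surface. World frame = base frame: x ahead of the robot, y to its left, z up, the work surface at z = 0. Lengths are in m, angles in degrees, forces in N, time in s.
With the tool pointing down it reaches from about 0.325 to 0.85 m from the base axis. Payload 15.5 kg.
Tool frame: the origin (TCP) lies at the very end of the fingers, on their centre line; the grasp point (between the pads) lies arm.grip_depth behind it (arm.grip_depth is the distance from the TCP to the grasp point, in m); z points along the fingers, y is the line along which they close (so a half turn about z gives the same grasp; the last joint's range is limited). The gripper opens to 91 mm and grips with 3 to 60 N. Pads are 32 mm wide; open, the fingers measure 118 mm over their backs; the gripper's body (76 mm by 178 mm) begins 60 mm behind the grasp point.
Start: joints at [58.7, 28.281, 77.091, -0, 74.628, -5.472], TCP at [0.272, 0.563, 0.214] pointing down, gripper open.
Joint ranges: [-166.48, 166.48], [-47.26, 123.95], [12.59, 153.08], [-70.14, 250.14], [6.76, 159.57], [-176.63, 176.63]. Speed limits (degrees/s): [108.29, 108.29, 147.25, 172.46, 172.46, 172.46].

INTERFACE

Orientations are given as a 3x3 rotation matrix whose columns are the frame's x, y, z axes.
In Python, from rig import arm gives the robot as it stands. Calls block until the motion is done:
- arm.move_to(position, orientation): joint-space move of the TCP to a pose.
- arm.move_l(position, orientation=None, feed=0.15): straight line of the TCP; orientation=None keeps the orientation; feed is the mean speed in m/s.
- arm.move_joints(angles): joint-space move.
- arm.grip(opening): finger opening in m; the grip force is fixed at half the most; returns when the fingers have stopped.
- arm.sleep(seconds).
- arm.solve_ik(position, orientation): joint angles nearest the present ones, or None.
- arm.snapshot(name): name is "scene" or "side" or "wrist"; returns the picture (480x640x3 uint8, red, green, blue); there is no depth.
- arm.get_calibration(name): a dict with "intrinsics" (3x3 intrinsics, pixels), "cam_to_world" (4x4, takes a point from camera to world coordinates). Camera axes: x right, y down, z forward; pixel columns grow to the right and rows downward; lengths in m; the calibration is good to about 2 mm. A picture is of the moment at which its call begins: read the wrist's pose just before it. get_calibration takes no time and is no camera call; for the wrist camera it gives the pose at the moment of the call.
A pose or a line that the arm cannot do raises arm.Unreachable and nothing moves.
- arm.sign_off(): hands the job in; it is judged then, once.
Readings, each from a call of its own:
- arm.current_t(): time.
- arm.current_joint_positions(): joint angles.
- arm.current_dq(): joint speeds.
- arm.current_tau(): joint torques, N m.
- arm.current_ee_pos(): TCP position.
- arm.current_tool_rot(): TCP orientation.
- arm.current_force(): force on the tool from outside, world axes, zero at the start.
- arm.current_torque(): the same for the moment, N m.
- arm.current_width(): finger opening in m.
- arm.current_grasp_force(): force on a finger pad.
Only numpy, scipy, OpenCV 4.12 (cv2) and the standard library are available. Lean on these libraries where they do the work, as an engineer would, in place of code of your own. Each camera call takes 0.05 s, during which the arm holds its last target. There are 200 camera calls.

TASK

Set up the square tube in the cutting channel just by pushing, without picking anything up: first push the hinged stop over so that it lies down flat across the channel, then push the standing square tube over so that it falls lengthwise into the channel towards the stop, and finally push the lying tube along the channel until its end rests against the stop. Leave everything else on the bench where it is, and finish with the hand clear.

Things in the scene. Friction and masses are not known exactly. Their poses are not given: they have to be found in the camera images.
- channel: Fixed guide channel, open ends: base 360 x 96 mm, floor 6 mm above the bench and 48 mm wide, guide walls flaring 30 deg outward to 66 mm apart at their tops, 22 mm above the bench. Origin: centre of its underside. x: along it, from the tube's end to the stop's end; z up. Yaw about 90 deg +-20: x roughly to the robot's left, y towards the robot. The lowered stop's face is at x = +130 mm.
- stop (a joint): Hinge of the flip stop, rad. 0 = flat across the channel (end of travel), 1.57 = upright; starts at 1.75 to 1.95, leaning back to the channel's +y side (limit 2.0). Light friction: it stays where it leans, and once pushed well past upright (below about 1.1) falls across the channel by itself.
- stop_hinge (a point): Hinge axis of the stop, which runs along the channel's x: at x = +148, y = +53, z = +32 mm in the channel's frame. Its two dark cheeks stand up to 41 mm above the bench.
- stop_tip (a point): Centre of the stop's free end. The stop is a steel bar 36 mm wide (channel x = 130 to 166 mm), 16 mm thick, 92 mm from hinge to free end, with a 14 mm thick tongue, on the face that is underneath when down, that drops between the walls. Its top is 40 mm above the bench when down.
- tube: Square steel tube, 40 x 40 x 140 mm, with flat closed black plastic end caps, 0.3 to 0.6 kg. It stands upright on one end on the channel's floor, between the guide walls, near the channel's -x end, sides nearly parallel to the channel (within 3 deg). Origin: centre of the end it stands on. z axis: along the tube, from the foot to the top.
- tube_mid (a point): Centre of the square tube, 70 mm from either end.
- tube_top (a point): Centre of the tube's upper end face (140 mm from the foot). This end leads, towards the stop, once the tube has been tipped over.
- round_bar: Bystander: round steel bar offcut standing on end, diameter 38, height 85 mm; origin under its centre.
- oil_bottle: Bystander: amber bottle with an orange cap, diameter 62, height 180 mm; origin under its centre.
- screw_jar: Bystander: clear jar with a dark lid, diameter 66, height 80 mm; origin under its centre.
- nut: Bystander: big hexagon nut lying flat, 42 mm across corners, 18 mm high; origin under its centre.
- wrench: Bystander: steel wrench lying flat, 170 mm long along its x axis.
- pliers: Bystander: pliers with red handles lying flat, about 175 mm long along its x axis.
- wire_brush: Bystander: hand brush with a wooden handle lying down, 180 mm long along its x axis.
Not all that is in view belongs to the job. Leave any purple or red look-alike of the tube alone.

How it is judged:
By the outcome, as a careful person would: the job done as asked, in the order asked, and still so for the second after the job is handed in, with the robot touching nothing.
It also fails if it takes over 58 s, if anything falls off the work surface, if the arm or the gripper's body presses on something with over 40 N, if the wrist force passes 120 N, or if a joint passes its speed limit or range.

## Working session

There is one attempt and no reset: what is moved stays moved. The work goes in short steps, each a Python script; the robot and the scene stay as the last script left them, time stands still between calls to the robot, and variables do not carry over. Pictures are saved under pics/ and viewed, at most 10 in all, crops included, and the job is handed in when it is done.

```bash
mkdir -p pics; python3 - <<'E'
from rig import arm
import cv2,numpy as np
np.set_printoptions(precision=4,suppress=True)
for n in("scene","side"):
    cv2.imwrite(f"pics/{n}0.png",arm.snapshot(n)[:,:,::-1]); c=arm.get_calibration(n); print(n,c["intrinsics"],c["cam_to_world"])
print(arm.grip_depth,arm.current_t(),arm.current_tool_rot())
E
```

```text
scene [[481.9844   0.     316.0502]
 [  0.     481.9844 242.7486]
 [  0.       0.       1.    ]] [[-0.1314  0.6862 -0.7155  1.3116]
 [ 0.9913  0.0879 -0.0978  0.1027]
 [-0.0043 -0.7221 -0.6918  0.8119]
 [ 0.      0.      0.      1.    ]]
side [[496.7314   0.     320.8831]
 [  0.     496.7314 228.9913]
 [  0.       0.       1.    ]] [[ 0.9671 -0.1929  0.1656  0.4235]
 [-0.2539 -0.7001  0.6674 -0.7396]
 [-0.0128 -0.6875 -0.726   0.9318]
 [ 0.      0.      0.      1.    ]]
0.0188 0.1 [[-0.9001  0.4357 -0.0005]
 [ 0.4357  0.9001 -0.0009]
 [ 0.0001 -0.0011 -1.    ]]
```

View pics/scene0.png

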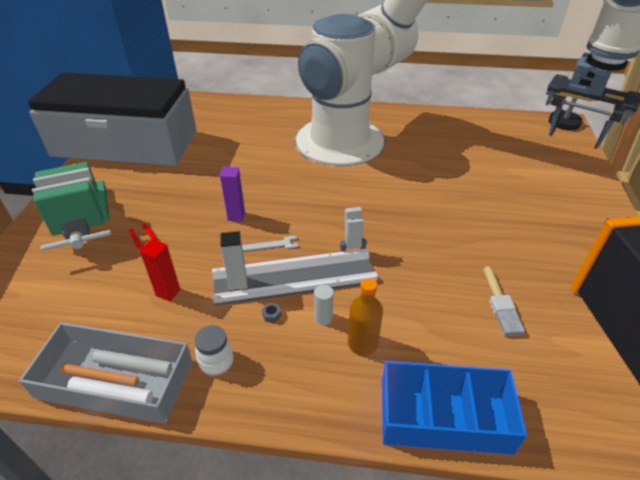

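View pics/side0.png

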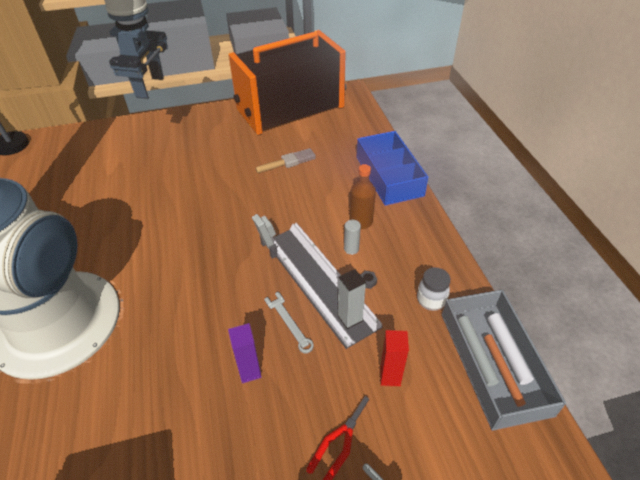

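The scene view shows the channel from (213,290) to (376,270), with the tube at its left end (233,262) and the stop leaning back at (354,228). The red and purple blocks are decoys. I'll zoom in for exact corners.

```bash
python3 - <<'E'
import cv2
a=cv2.imread("pics/scene0.png")[195:310,200:390]; cv2.imwrite("pics/sc.png",cv2.resize(a,None,fx=4,fy=4,interpolation=cv2.INTER_CUBIC))
a=cv2.imread("pics/side0.png")[205:350,240:390]; cv2.imwrite("pics/si.png",cv2.resize(a,None,fx=4,fy=4,interpolation=cv2.INTER_CUBIC))
E
```

```text
(no output)
```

View pics/sc.png

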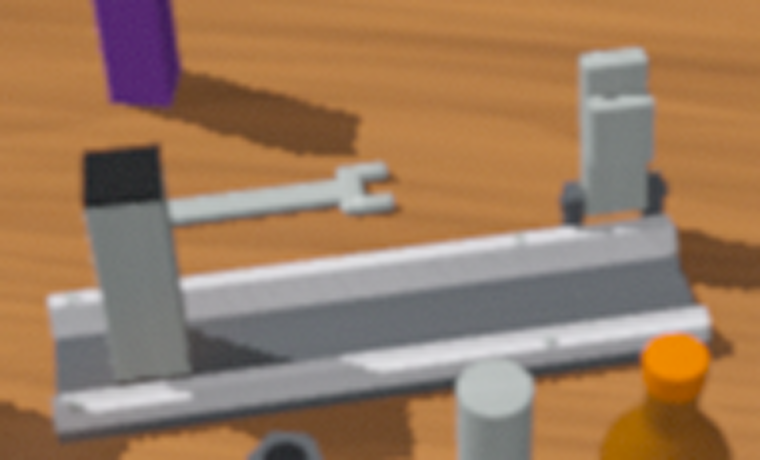

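View pics/si.png

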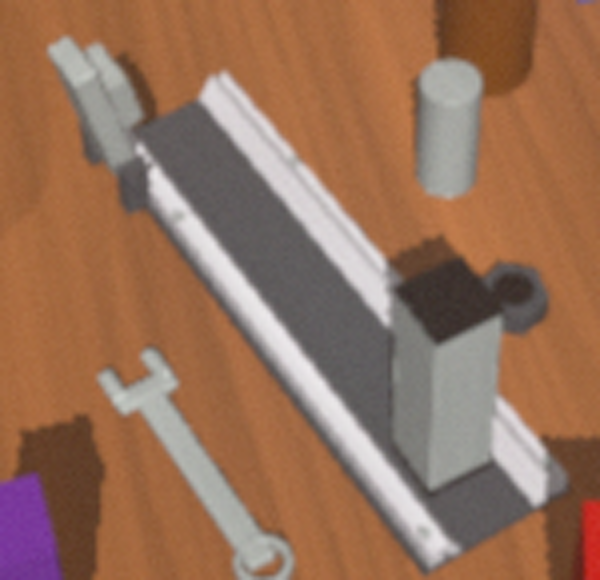

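Scene crop corners: floor far edge (55,340)→(680,257), base corner (60,438), tube top (84,155)…(86,208). Side crop corners: base (432,570), floor (200,100) and (533,507), tube top (395,292)…(437,345), stop tip (70,55). Next: rays onto planes, then a rigid fit.

```bash
cat > geo.py <<'E'
import numpy as np
from rig import arm
np.set_printoptions(precision=4,suppress=True)
def ray(cam,uv,z):
    c=arm.get_calibration(cam);T=c["cam_to_world"]
    d=T[:3,:3]@np.linalg.solve(c["intrinsics"],[*uv,1]); return T[:3,3]+d*(z-T[2,3])/d[2]
def sc(u,v,z): return ray("scene",((u+.5)/4-.5+200,(v+.5)/4-.5+195),z)
def si(u,v,z): return ray("side",((u+.5)/4-.5+240,(v+.5)/4-.5+205),z)
E
python3 - <<'E'
from geo import *
P=[((-180,24),sc(55,340,.006)),((180,24),sc(680,257,.006)),((-180,-48),sc(60,438,0)),
((-180,48),si(432,570,0)),((180,-24),si(200,100,.006)),((-180,-24),si(533,507,.006)),((-180,-48),si(568,487,0)),((180,24),si(137,130,.006))]
M=np.array([p[0] for p in P])/1e3; W=np.array([p[1][:2] for p in P])
Mc,Wc=M.mean(0),W.mean(0); H=(M-Mc).T@(W-Wc); U,S,V=np.linalg.svd(H); R=(U@np.diag([1,np.linalg.det(U@V)])@V).T
t=Wc-R@Mc; print("chan",t,np.degrees(np.arctan2(R[1,0],R[0,0]))); print("res mm",1e3*(M@R.T+t-W))
np.savez("chan.npz",R=R,t=t)
L=lambda w:1e3*(R.T@(np.asarray(w)[:2]-t))
for n,f,c in(("sc",sc,[(84,155),(158,147),(162,200),(86,208)]),("si",si,[(395,292),(462,258),(503,312),(437,345)])):
    q=np.array([L(f(*p,.146)) for p in c]); print("top",n,q.mean(0),q)
print("foot",L(sc(115,380,.006)),L(sc(188,373,.006)),L(si(433,492,.006)))
# stop tip: mid of end-edge in both views, depth by two rays at z=.12
print("tip",L(sc(613,60,.12)),L(si(70,52,.12)))
for n,cam,uv in(("red","scene",(166,298)),("red","side",(393,385)),("bottle","side",(362,225)),("bottle","scene",(364,352)),("bar","scene",(323,322)),("bar","side",(352,252)),("nut","side",(369,283)),("jar","side",(433,305)),("jar","scene",(214,372)),("purple","scene",(236,219)),("purple","side",(250,380))):
    print(n,cam,L(ray(cam,uv,0)))
print("red top",*[(h,L(ray("scene",(152,245),h)),L(ray("side",(396,338),h))) for h in(.10,.14,.18)])
E
```

```text
chan [ 0.5907 -0.0458] 107.78447328512338
res mm [[-2.9512 -0.7483]
 [-3.3135 -1.6718]
 [ 2.4851  0.9482]
 [-3.3548 -2.2258]
 [ 1.8255  2.3816]
 [ 3.1313  0.8235]
 [ 2.0221 -2.1877]
 [ 0.1556  2.6803]]
top sc [-126.1664   -4.7661] [[-144.6924   15.3885]
 [-107.1377   14.5811]
 [-107.6887  -25.0801]
 [-145.1468  -23.9538]]
top si [-127.7057    3.066 ] [[-108.1998   22.3529]
 [-108.6857  -18.0878]
 [-147.5911  -15.3559]
 [-146.3462   23.3547]]
foot [-148.5178  -14.7804] [-108.6818  -16.9764] [-143.0091   18.8861]
tip [146.5429  69.7523] [155.3561  70.5466]
red scene [-283.9688   -8.9199]
red side [-297.5473   16.5593]
bottle side [  94.6179 -190.0183]
bottle scene [ 105.9577 -220.2572]
bar scene [  40.2853 -134.1158]
bar side [  32.8847 -115.1823]
nut side [-67.2554 -93.6128]
jar side [-195.5041 -177.4432]
jar scene [-185.9398 -211.9809]
purple scene [-118.2329  227.0713]
purple side [-133.4886  250.948 ]
red top (0.1, array([-294.4468,   56.7688]), array([-259.0942,   -9.2069])) (0.14, array([-282.3291,   12.4594]), array([-275.9496,    9.0821])) (0.18, array([-270.2114,  -31.8501]), array([-292.8051,   27.3711]))
```

The channel is at (0.591, −0.046) with a yaw of 107.8°. The tube is at channel x ≈ −127, y ≈ −1, and the stop leans to y ≈ +70. Now pushing the stop over with closed fingers.

```bash
cat >> geo.py <<'E'
d=np.load("chan.npz"); R,t=d["R"],d["t"]
ty=np.array([*-R[:,1],0]); tz=np.array([0,0,-1.]); Q=np.column_stack([np.cross(ty,tz),ty,tz])
def W(x,y,z): return np.array([*(t+R@np.array([x,y])/1e3),z/1e3])   # channel mm -> world
E
python3 - <<'E'
from geo import *
import cv2
arm.grip(0)
arm.move_to(W(148,130,190),Q)
arm.move_l(W(148,127,85),feed=.2)
for y in range(115,20,-5):
    arm.move_l(W(148,y,85),feed=.08); f=np.linalg.norm(arm.current_force()[:2])
    if f>25: print("force",y,f);break
arm.sleep(.5)
arm.move_l(W(148,60,190),feed=.25)
arm.move_to(W(-190,0,190),Q)
cv2.imwrite("pics/side1.png",arm.snapshot("side")[150:400,200:450,::-1].repeat(2,0).repeat(2,1))
print(arm.current_t(),arm.current_force())
E
```

```text
11.2917 [-0.115   0.9697  0.2192]
```

View pics/side1.png

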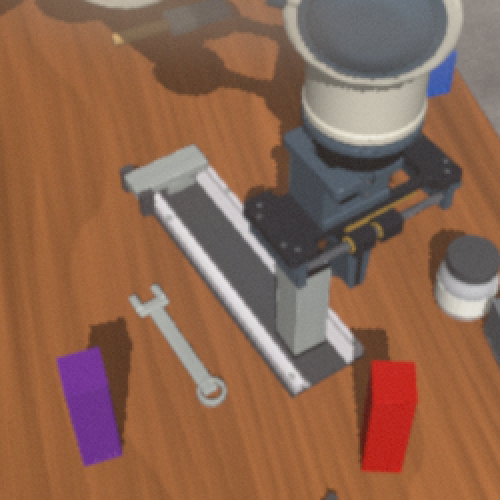

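The stop now lies flat across the channel at (165,170). The tube is still upright, with the fingers behind it. Tipping the tube next.

```bash
python3 - <<'E'
from geo import *
import cv2
arm.move_l(W(-188,-1,126),feed=.15)
for x in range(-170,-92,6):
    arm.move_l(W(x,-1,126),feed=.06); f=np.linalg.norm(arm.current_force()[:2])
    if f>30: print("force",x,f);break
print(x,f); arm.sleep(.6)
arm.move_l(W(-190,-1,150),feed=.25)
for n in("side","scene"):
    im=arm.snapshot(n)[:,:,::-1]; cv2.imwrite(f"pics/{n}2r.png",im)
cv2.imwrite("pics/scene2.png",cv2.resize(im[195:310,200:390],None,fx=4,fy=4))
print(arm.current_t())
E
```

```text
-98 0.37310725946703266
16.55
```

View pics/scene2.png

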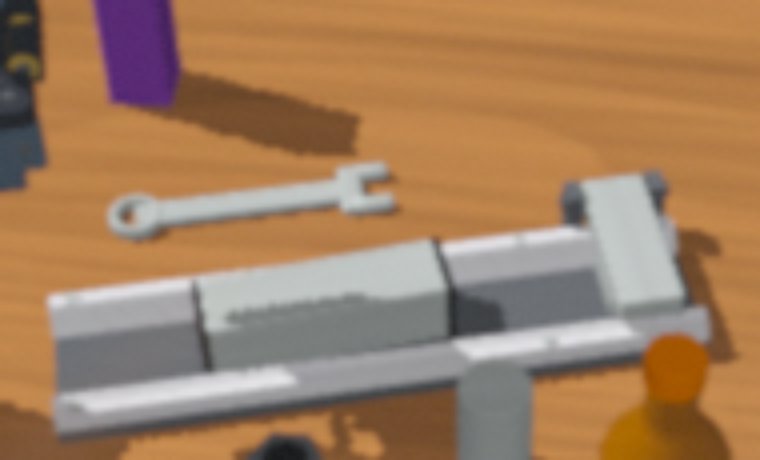

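The tube fell lengthwise into the channel, with its rear end at crop (200,320) and its leading end at (447,290). The stop is still flat. Pushing the tube along until the force rises.

```bash
python3 - <<'E'
from geo import *
import cv2
arm.move_l(W(-150,-1,60),feed=.2)
arm.move_l(W(-150,-1,17),feed=.1)
u=R[:,0]; log=[]
xs=list(range(-135,-42,8))+list(range(-42,-10,1))
for x in xs:
    arm.move_l(W(x,-1,17),feed=.08 if x<-42 else .03); f=-arm.current_force()[:2]@u; log.append((x,round(float(f),1)))
    if f>(25 if x<-40 else 12): break
print(log); p=arm.current_ee_pos(); print(1e3*R.T@(p[:2]-t))
arm.sleep(.2)
arm.move_l(W(x-25,-1,17),feed=.1)
arm.move_l(W(x-35,-1,120),feed=.25)
arm.move_l(W(-190,-1,190),feed=.3)
im=arm.snapshot("scene")[:,:,::-1]
cv2.imwrite("pics/scene3.png",cv2.resize(im[195:310,200:390],None,fx=4,fy=4))
im=arm.snapshot("side")[:,:,::-1]
cv2.imwrite("pics/side3.png",cv2.resize(im[205:350,240:390],None,fx=4,fy=4))
print(arm.current_t())
E
```

```text
[(-135, 0.9), (-127, 0.3), (-119, -0.5), (-111, -0.9), (-103, -0.8), (-95, -0.3), (-87, -0.4), (-79, 0.2), (-71, -0.5), (-63, 0.3), (-55, 0.8), (-47, -0.1), (-42, -0.1), (-41, 0.1), (-40, 1.3), (-39, 0.6), (-38, 1.4), (-37, 0.7), (-36, 0.7), (-35, 0.9), (-34, 0.0), (-33, 1.1), (-32, -0.2), (-31, 0.9), (-30, 0.9), (-29, 0.7), (-28, 2.0), (-27, 9.7), (-26, 16.4)]
[-27.9276  -1.6085]
27.0833
```

View pics/scene3.png

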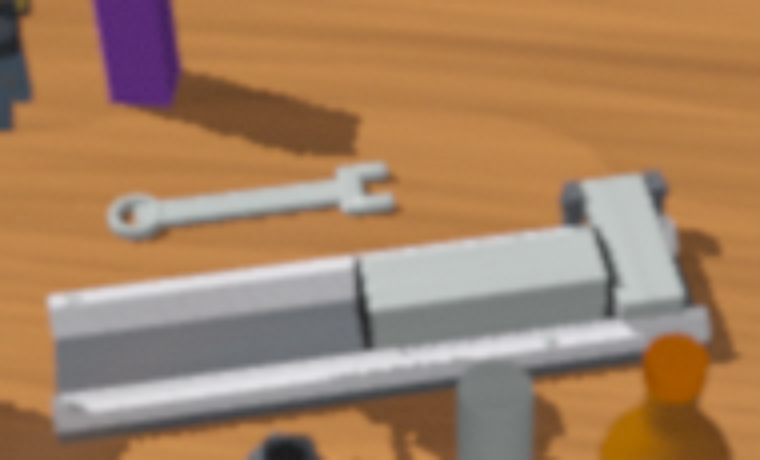

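View pics/side3.png

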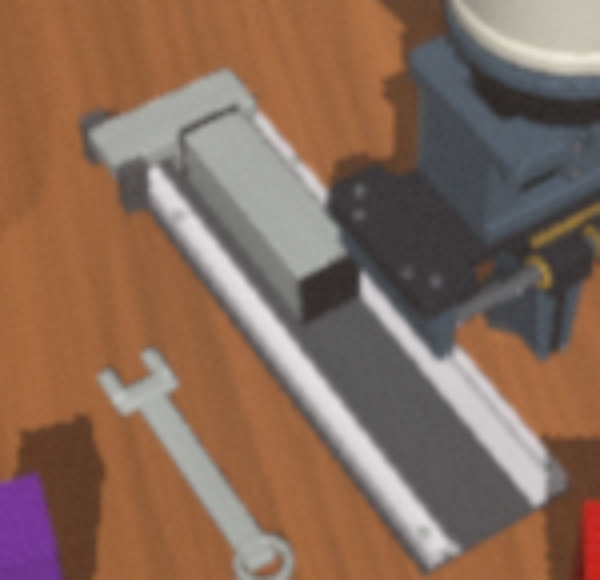

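The tube lies flat with its leading cap against the lowered stop at crop (605,280). The force rose to 16 N at the predicted position, nothing else has moved, and the hand is clear.

```bash
python3 -c "
from rig import arm
print(arm.sign_off())"
```

```text
the job is handed in; nothing more can be done
None
```

I handed the job in: the stop is flat across the channel, the tube lies in the channel with its end against the stop, nothing else in view moved, and the hand is clear (about 27 s of the 58 s used).

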